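# Set a telescoping bench stop and lay in the matching setting bar

## Task

On the bench stop, squeeze the red release button and draw the inner tube out until the button snaps out through the hole under the green tag, so the tube is locked there. Then pick the one steel setting bar that just fits the gap left between the stop's end plate and the blue anvil, lay it flat and lengthwise on the narrow rail in that gap, and let go. Leave the dial gauge, steel ring, screwdriver and V-block where they are.

Things in the scene. Friction and masses are not known exactly. Their poses are not given: they have to be found in the camera images.
- stop: Bench stop, fixed: dark steel base plate 330 x 80 x 12 mm, origin at the centre of its underside. x runs along the tube, the way the inner tube draws out, towards the blue anvil; z up; release button and holes are on the -y side. Sliding the tube takes 3 to 5 N; while the pin is out in a hole it is locked (about 1 mm of play each way) and pulling will not free it.
- tube_mouth (a point): Centre of the open mouth of the fixed square aluminium outer tube, 45 mm above the bench; the tube is 34 mm square with a 3 mm wall and runs 88 mm from here to -x. Its -y wall has four square holes 11 mm wide: the first about 69 mm behind the mouth, the others nearer the mouth, centres 18 to 20 mm apart. Axes as stop.
- rail_top (a point): A point on the middle line of the rail's top, 30 mm above the bench. The steel rail, 18 mm wide, runs along x from under the inner tube's head to the anvil. Axes as stop.
- anvil_face (a point): Middle of the face of the blue anvil (34 mm wide, top 62 mm above the bench) that looks back along the rail to the head; 41 mm above the bench. Axes as stop.
- stop_face (a point): Middle line of the outer face of the steel end plate (30 mm wide, 31 to 59 mm above the bench) on the inner tube's head, 41 mm above the bench. The gap for the bar is from here to anvil_face: about 122 mm at the start, then 100 to 105, 81 to 87 or 62 to 68 mm with the pin in the second, third or fourth hole. Axes as stop.
- fin_top (a point): Top centre of the orange fin on the inner tube's head, 88 mm above the bench. The fin is 12 mm thick (y), 30 mm long (x) and stands 30 mm above the black head's top. Gripped by its sides, it moves the tube without touching the release button. Axes as stop.
- thumb_face (a point): Centre of the red release button's face, 16 x 16 mm, facing -y, 45 mm above the bench, below the fin's middle. The head there is 26 mm wide (y -13 to 13 mm), 32 to 58 mm above the bench. The button stands off it 9 mm when out, 3 mm when held in by the tube wall, 1 mm pressed home. Pinching it against the head's other side presses it and holds the head. Axes as stop.
- lock_tip (a point): Centre of the tip of the red locking pin, 9 mm wide, on one spring bar with the release button, 107 mm behind it along -x: both go in and out together. When out, the tip stands 3 mm proud of the outer tube, in a hole; at the start it is out in the first hole. Let go between holes, the pin rides inside the wall and pops out at the next hole it meets. Axes as stop.
- button (a joint): Travel of the red release button and locking pin (m): 0 fully out (locked in a hole), about 0.006 riding inside the tube wall between holes, 0.008 pressed home. Above 0.0065 the tube is free to slide. Spring force 4 N when out, 8 N pressed home.
- tag_green: Green tag clipped on top of the outer tube over the wanted hole (second, third or fourth), its middle within 3 mm of the hole's middle along x. Foot 10 x 26 x 4 mm, square flag on a pin, 26 mm tall; origin at the centre of its underside, 62 mm above the bench. Axes as stop. The other two holes have red tags.
- dial_gauge: Bystander: dial gauge lying on the bench, 56 mm across, 20 mm thick, with a 50 mm stem; origin at the centre of its underside.
- steel_ring: Bystander: steel ring, 90 mm across, 35 mm tall; origin at the centre of its underside.
- driver: Bystander: screwdriver lying on the bench; origin under its middle.
- v_block: Bystander: dark steel V-block 45 x 35 x 40 mm; origin at the centre of its underside.
- bar_short: Plain steel setting bar, 58 mm long (its x) and 22 x 22 mm square, shortest of three look-alikes of 58, 76 and 96 mm, lying on the bench; weighs 0.1 to 0.35 kg; origin at the centre of its underside. Each bar just fits one of the three gaps, with 5 to 9 mm to spare.
- bar_mid: Plain steel setting bar, 76 mm long (its x) and 22 x 22 mm square, middle of three look-alikes of 58, 76 and 96 mm, lying on the bench; weighs 0.1 to 0.35 kg; origin at the centre of its underside. Each bar just fits one of the three gaps, with 5 to 9 mm to spare.
- bar_long: Plain steel setting bar, 96 mm long (its x) and 22 x 22 mm square, longest of three look-alikes of 58, 76 and 96 mm, lying on the bench; weighs 0.1 to 0.35 kg; origin at the centre of its underside. Each bar just fits one of the three gaps, with 5 to 9 mm to spare.
There are look-alikes about, which are no part of the job. Leave any yellow look-alike of the bar_mid alone.

How it is judged:
By the outcome, as a careful person would: the job done as asked, in the order asked, and still so for the second after the job is handed in, with the robot touching nothing.
It also fails if it takes over 54 s, if anything falls off the work surface, if the arm or the gripper's body presses on something with over 40 N, if the wrist force passes 120 N, or if a joint passes its speed limit or range.

## Robot

A 6-joint arm with a two-finger parallel gripper is mounted at the origin on the work surface. World frame = base frame: x ahead of the robot, y to its left, z up, the work surface at z = 0. Lengths are in m, angles in rad, forces in N, time in s.
With the tool pointing down it reaches from about 0.35 to 0.975 m from the base axis. Payload 4.9 kg.
Tool frame: the origin (TCP) lies midway between the tips of the shut fingers; the grasp point (between the pads) lies 19 mm behind it; z points along the fingers, y is the direction in which the jaws open and shut (so a half turn about z gives the same grasp; the last joint's range is limited). The gripper opens to 85 mm and grips with 20 to 120 N. Pads are 22 mm wide; open, the fingers measure 114 mm over their backs; the gripper's body (76 mm by 85 mm) begins 54 mm behind the grasp point. The pads swing forward as they close: fully open they stand 13 mm farther back than shut.
Start: joints at [-1.28, 0.053, 1.613, -0, 1.476, -0.119], TCP at [0.249, -0.573, 0.231] pointing down, gripper open.
Joint ranges: [-3.01, 3.01], [-1.01, 2.22], [0.06, 2.58], [-1.02, 4.17], [0.09, 2.62], [-3.14, 3.14]. Speed limits (rad/s): [2.57, 2.57, 3.14, 3.14, 3.14, 3.14].

## Interface

Orientations are given as a unit quaternion [w, x, y, z].
In Python, from plant import state, grab_frame, camera_params, job_done, boxes_of gives the robot as it stands.
- The arm moves only by the tool step_arm, never from a script. Its argument "steps" is a list of rows, each a list of 4 numbers: the shift along the tool's x, y, z in mm, then the turn about the tool's z in degrees. A call has 1 to 8 rows; each row shifts and turns the pose as measured when the row begins, along the tool's axes as they then stand; what a row does not reach is not made up. A row lasts 1/10 s, in which the tool goes at most 50 mm and 8.59 degrees, less where a joint would pass 70% of its speed; a pose out of reach is approached as far as the arm can. A call is refused whole if a number of a shift passes 50 or a number of a turn 8.59, either way. A call with a gripper value outside its range is refused whole. "claw" is the opening in per cent of the stroke, from 0 (shut) to 100 (fully open), set as the call begins (left out, the last holds). The fingers move at their own pace and stop on an object; the grip force is fixed at half the most. Time passes only in rows, so rows that do not move let the fingers close. It gives the time, the measured TCP pose, the force and the opening at its end, in the units of the state.
- state(): the state, without advancing time (a new reading comes with each control period).
- grab_frame(name): name is "side" or "top" or "wrist"; returns (picture, depth): 384x512x3 uint8, red, green, blue; 384x512 float32, m along the optical axis (not along the pixel's ray), 0 where there is no reading.
- camera_params(name): a dict with "mtx" (3x3 intrinsics, pixels), "extrinsics" (4x4, takes a point from camera to world coordinates); the wrist camera has in their place "T_tool_cam" (4x4, takes a point from camera to tool coordinates, whose origin is the TCP and whose axes are the flange's). Camera axes: x right, y down, z forward; pixel columns grow to the right and rows downward; lengths in m; the calibration is good to about 2 mm. A picture is of the moment at which its call begins: read the wrist's pose just before it. camera_params takes no time and is no camera call.
- job_done(): hands the job in, once; it reports no verdict.
Trained networks look in the newest picture that a camera, given by its name, has taken for a name from the list of things; names that differ only in an ending like _2 or _b are one class to them, and where a whole thing is asked for, a point or a joint stands for the part that bears it (a point fixed in the world has none). Each returns a list of dicts, best first, with "p" (0 to 1); they miss things now and then, are a little off and sometimes report something else, mostly with a low value. They report only what shows in the picture. A call takes as long as a camera call. They do not tell look-alikes from the thing itself.
- boxes_of(camera, label): "box" ([left, top, width, height] in pixels, round what is visible of it).
The state is a dict: "time": time; "joint_pos": joint angles; "joint_vel": joint speeds; "joint_efforts": joint torques, N m; "tool_pos": TCP position; "tool_rot": TCP orientation; "contact_force": force on the tool from outside, world axes, zero at the start; "ft_torque": the same for the moment, N m; "gripper_width": opening from 0.0 (shut) to 1.0 (fully open).
Only numpy, scipy, OpenCV 4.12 (cv2) and the standard library are available. Lean on these libraries where they do the work, as an engineer would, in place of code of your own. Each camera call takes 0.05 s, during which the arm holds its last target. There are 200 camera calls.

## Working session

There is one attempt and no reset: what is moved stays moved. The work goes in short steps, Python scripts to look and compute and a tool call to move; the robot and the scene stay as the last step left them, time stands still between calls to the robot, and variables do not carry over. Pictures are saved under pics/ and viewed, about 8 in all and at most 12, crops included, and the job is handed in when it is done.

Besides the shell and the picture viewer there is one more tool, called after "Emit:" by a JSON object that holds its "name" and its "arguments". step_arm: Moves the arm, as the interface text tells. Its arguments: {"type":"object","properties":{"steps":{"type":"array"},"claw":{"type":"number"}},"required":["steps"]}

```bash
mkdir -p pics
cat > h.py <<'E'
import numpy as np, cv2
from plant import *
def look(c,fn=None):
    s=state(); im,d=grab_frame(c); P=camera_params(c)
    if fn: cv2.imwrite('pics/'+fn,cv2.cvtColor(im,cv2.COLOR_RGB2BGR))
    if 'extrinsics' in P: T=np.array(P['extrinsics'])
    else:
        w,x,y,z=s['tool_rot']
        from scipy.spatial.transform import Rotation as R
        T=np.eye(4);T[:3,:3]=R.from_quat([x,y,z,w]).as_matrix();T[:3,3]=s['tool_pos'];T=T@np.array(P['T_tool_cam'])
    K=np.array(P['mtx']); v,u=np.mgrid[:384,:512]
    c3=np.stack([(u-K[0,2])/K[0,0]*d,(v-K[1,2])/K[1,1]*d,d],-1)
    W=c3@T[:3,:3].T+T[:3,3]; W[d==0]=np.nan
    return im,d,W
def px(c,p):
    P=camera_params(c);T=np.linalg.inv(np.array(P['extrinsics']));q=np.array(P['mtx'])@(T[:3,:3]@p+T[:3,3]);return q[:2]/q[2]
E
python3 - <<'E'
from h import *
ims=[]
np.set_printoptions(precision=3,suppress=True)
for c in ['side','top']:
    im,d,W=look(c);ims.append(im)
    np.savez(f'{c}.npz',im=im,W=W)
    for l in ['stop','tag_green','bar_short','bar_mid','bar_long','fin_top','thumb_face']:
        for b in boxes_of(c,l)[:3]:
            x,y,w,h=b['box'];print(c,l,round(b['p'],2),np.round(b['box']),W[int(y+h/2),int(x+w/2)])
cv2.imwrite('pics/a.png',cv2.cvtColor(cv2.resize(ims[0],(800,600)),cv2.COLOR_RGB2BGR))
cv2.imwrite('pics/b.png',cv2.cvtColor(cv2.resize(ims[1],(800,600)),cv2.COLOR_RGB2BGR))
print(state())
E
```

```text
side stop 0.62 [196. 181.  31.  84.] [0.644 0.067 0.028]
side bar_short 0.48 [266. 250.  11.  22.] [0.447 0.186 0.019]
side bar_mid 0.69 [266. 250.  12.  23.] [0.447 0.196 0.023]
side bar_mid 0.63 [244. 164.  13.  15.] [ 0.538 -0.184  0.026]
side bar_mid 0.61 [300. 172.  10.  21.] [ 0.342 -0.141  0.021]
side bar_long 0.63 [263. 202.  14.  25.] [0.461 0.01  0.024]
side bar_long 0.58 [207. 198.  12.  18.] [0.636 0.042 0.082]
side bar_long 0.36 [193. 179.  36.  87.] [0.647 0.065 0.031]
side fin_top 0.51 [204. 199.  14.  21.] [0.643 0.046 0.072]
side fin_top 0.23 [173. 323.  36.  40.] [0.641 0.435 0.001]
top stop 0.55 [176. 140. 119.  28.] [0.632 0.041 0.055]
top bar_short 0.59 [168. 212.  24.  14.] [0.446 0.19  0.023]
top bar_mid 0.67 [303. 183.  28.  17.] [ 0.537 -0.193  0.024]
top bar_mid 0.64 [288. 256.  23.  14.] [ 0.337 -0.144  0.028]
top bar_mid 0.5 [304. 218.  27.  17.] [ 0.438 -0.194  0.024]
top bar_long 0.67 [229. 146.  27.  11.] [0.636 0.021 0.061]
top bar_long 0.51 [232. 214.  33.  14.] [ 0.449 -0.001  0.021]
top fin_top 0.78 [226. 143.  28.  14.] [0.636 0.027 0.084]
top fin_top 0.33 [176. 139. 116.  31.] [0.627 0.043 0.06 ]
{'time': 0.8, 'joint_pos': array([-1.28 ,  0.053,  1.613, -0.   ,  1.476, -0.119]), 'joint_vel': array([-0.001,  0.001,  0.001,  0.   ,  0.001, -0.   ]), 'joint_efforts': array([ -0.001, -39.365, -37.044,  -0.   ,   0.   ,  -0.   ]), 'tool_pos': array([ 0.249, -0.573,  0.231]), 'tool_rot': array([ 0.   ,  0.979,  0.203, -0.   ]), 'contact_force': array([ 0.677, -0.338, -0.079]), 'ft_torque': array([0.046, 0.007, 0.019]), 'gripper_width': 0.9983669484975922}
```

View pics/a.png

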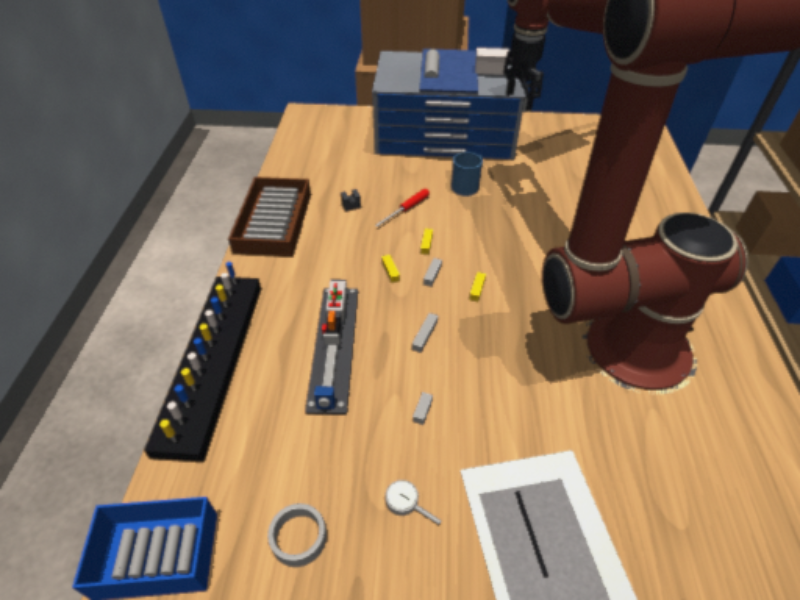

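View pics/b.png

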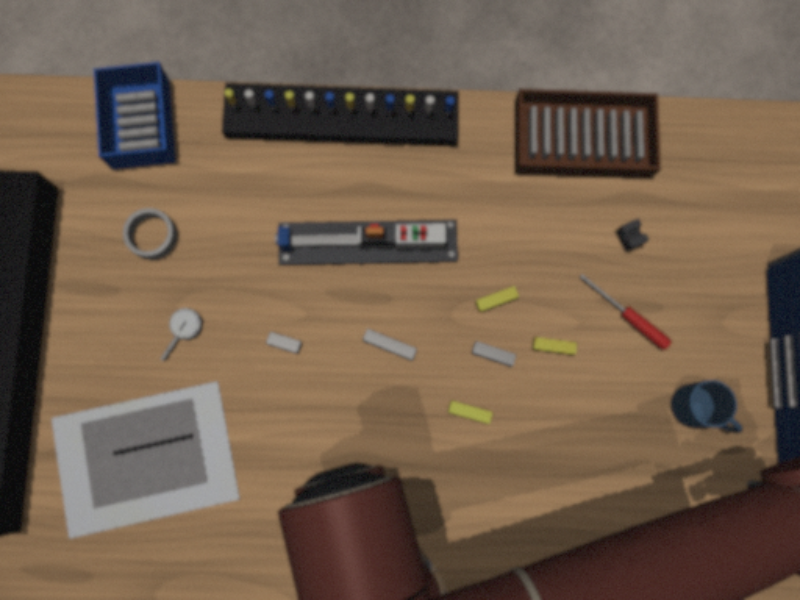

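The stop lies across the robot's view: its x axis runs along about world +y, with the button on the far (+x) side. The tags from the mouth read red, green, red at about (403/415/424, 232) in the top view, so green looks like the third hole, which calls for the 76 mm bar at about (0.438, -0.194). I'll move closer to check both.

```bash
cat >> h.py <<'E'
def plan(pos,yang=None,n=None,lin=46):
    """rows to reach pos (m) with tool-y at world angle yang (deg), tool assumed pointing down"""
    from scipy.spatial.transform import Rotation as R
    s=state();w,x,y,z=s['tool_rot'];M=R.from_quat([x,y,z,w]).as_matrix()
    p=np.array(s['tool_pos']);a=np.degrees(np.arctan2(M[1,1],M[0,1]))
    da=0 if yang is None else -((yang-a+90)%180-90)
    dv=np.array(pos)-p
    n=n or int(max(np.ceil(np.linalg.norm(dv)*1000/lin),np.ceil(abs(da)/8.5)))
    print('at',p.round(4),'yang',round(a,2),'da',round(da,2),'n',n,'tilt',M[:,2].round(3))
    out=[]
    for i in range(n):
        v=M.T@(dv/n*1000); out.append([round(float(k),1) for k in v]+[round(da/n,2)])
        M=M@R.from_euler('z',da/n,degrees=True).as_matrix()
    print(out)
E
python3 - <<'E'
from h import *
np.set_printoptions(precision=3,suppress=True)
print(np.array(camera_params('wrist')['T_tool_cam']),np.array(camera_params('wrist')['mtx']))
plan([0.56,0.0,0.36],0)
E
```

```text
[[ 0.    -0.959 -0.284  0.072]
 [ 1.     0.     0.    -0.   ]
 [-0.    -0.284  0.959 -0.142]
 [ 0.     0.     0.     1.   ]] [[275.907   0.    254.7  ]
 [  0.    275.907 191.2  ]
 [  0.      0.      1.   ]]
at [ 0.249 -0.573  0.231] yang -66.52 da -66.52 n 15 tilt [ 0. -0. -1.]
[[34.2, -26.8, -8.6, np.float64(-4.43)], [36.2, -24.1, -8.6, np.float64(-4.43)], [38.0, -21.2, -8.6, np.float64(-4.43)], [39.5, -18.2, -8.6, np.float64(-4.43)], [40.8, -15.1, -8.6, np.float64(-4.43)], [41.8, -11.9, -8.6, np.float64(-4.43)], [42.6, -8.6, -8.6, np.float64(-4.43)], [43.2, -5.3, -8.6, np.float64(-4.43)], [43.4, -1.9, -8.6, np.float64(-4.43)], [43.5, 1.4, -8.6, np.float64(-4.43)], [43.2, 4.8, -8.6, np.float64(-4.43)], [42.7, 8.1, -8.6, np.float64(-4.43)], [42.0, 11.4, -8.6, np.float64(-4.43)], [41.0, 14.6, -8.6, np.float64(-4.43)], [39.7, 17.7, -8.6, np.float64(-4.43)]]
```

Emit:
{"name": "step_arm", "arguments": {"steps": [[34,-27,-5,-4.4],[36,-24,-5,-4.4],[38,-21,-5,-4.4],[40,-18,-5,-4.4],[41,-15,-5,-4.4],[42,-12,-5,-4.4],[43,-9,-5,-4.4],[43,-5,-5,-4.4]]}}

```text
time: 1.6
tool_pos: [0.4162, -0.2593, 0.2718]
tool_rot: [0.0, 0.868, 0.496, 0.0]
contact_force: [1.5, 0.1, 0.3]
gripper_width: 0.999
```

Emit:
{"name": "step_arm", "arguments": {"steps": [[44,-2,-5,-4.4],[44,1,-5,-4.4],[43,5,-5,-4.4],[43,8,-5,-4.4],[42,11,-5,-4.4],[41,15,-5,-4.4],[40,18,0,-4.4],[46,0,0,0]]}}

```text
time: 2.4
tool_pos: [0.5616, 0.0723, 0.3063]
tool_rot: [0.005, 0.697, 0.717, 0.002]
contact_force: [0.3, 0.4, -0.2]
gripper_width: 1.003
```

Run:
```python
from h import *
np.set_printoptions(precision=4,suppress=True)
plan([0.56,0.06,0.28],0)
im,d,W=look('wrist')
np.savez('w1.npz',im=im,W=W)
cv2.imwrite('pics/c.png',cv2.cvtColor(cv2.resize(im,(800,600)),cv2.COLOR_RGB2BGR))
for l in ['stop','tag_green','bar_mid','fin_top','thumb_face','lock_tip']:
    for b in boxes_of('wrist',l)[:4]:
        x,y,w,h=b['box'];print(l,round(b['p'],2),np.round(b['box']),W[int(y+h/2),int(x+w/2)])
```

```text
at [0.5616 0.0723 0.3063] yang 1.64 da 1.64 n 1 tilt [ 0.01  -0.003 -1.   ]
[[-12.1, -2.2, 26.3, np.float64(1.64)]]
stop 0.94 [277.  61.  53. 210.] [0.6389 0.0619 0.0289]
tag_green 0.52 [298. 234.  18.  17.] [ 0.6423 -0.0414  0.081 ]
bar_mid 0.78 [172. 273.  25.  41.] [ 0.4416 -0.1777  0.0231]
bar_mid 0.64 [223. 276.  30.  43.] [ 0.5408 -0.186   0.0206]
bar_mid 0.29 [314. 186.   7.   8.] [0.658  0.0323 0.053 ]
fin_top 0.63 [299. 168.  23.  48.] [0.6398 0.0392 0.0879]
thumb_face 0.53 [316. 184.   8.  11.] [0.6607 0.0327 0.054 ]
lock_tip 0.64 [312. 183.  10.  12.] [0.6563 0.0338 0.053 ]
```

View pics/c.png

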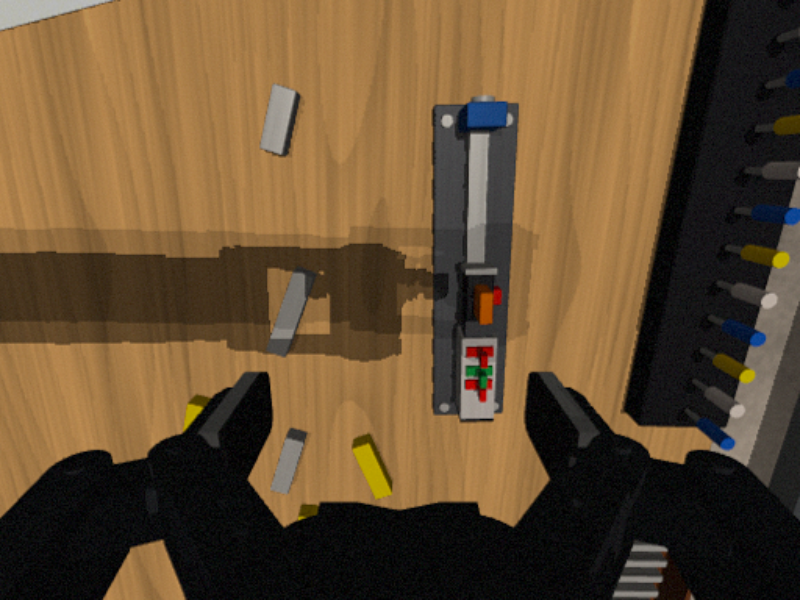

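The stop is seen whole: anvil at (487,115), fin at (484,304), tags red/green/red at y = 352/371/384. Green is the middle of the three, so the third hole, and the 76 mm bar at (289,461). I'll fit the poses from depth.

```bash
cat > m.py <<'E'
from h import *
np.set_printoptions(precision=4,suppress=True)
def measure(im,W):
    hsv=cv2.cvtColor(im,cv2.COLOR_RGB2HSV).astype(int);H,S,V=hsv[...,0],hsv[...,1],hsv[...,2]
    reg=(W[...,0]>.57)&(W[...,0]<.71)&(W[...,1]>-.16)&(W[...,1]<.27)
    z=W[...,2]
    def rep(n,m):
        p=W[m&reg];
        if len(p)<4: print(n,len(p));return
        c,sz,an=cv2.minAreaRect((p[:,:2]*1000).astype(np.float32))
        print(n,len(p),'med',np.median(p,0),'rect',np.round(c,1),np.round(sz,1),round(an,1),'lo',np.percentile(p,3,0),'hi',np.percentile(p,97,0));return p
    rep('fin',(S>150)&(H>4)&(H<22)&(z>.08))
    rep('red',(S>150)&((H<4)|(H>175))&(z<.062)&(z>.03))
    rep('redtags',(S>150)&((H<4)|(H>175))&(z>.062))
    rep('green',(S>100)&(H>45)&(H<85)&(z>.06))
    rep('greenfoot',(S>100)&(H>45)&(H<85)&(z>.055)&(z<.075))
    rep('anvil top',(S>100)&(H>95)&(H<125)&(abs(z-.062)<.006))
    rep('base',(abs(z-.012)<.006)&(V<110))
    rep('outer',(abs(z-.062)<.005)&(S<60)&(V>110))
    p=rep('rail',(abs(z-.030)<.005)&(S<60)&(V>90))
    q=rep('endplate',(abs(z-.057)<.006)&(S<60)&(V>70)&(W[...,1]>.0))
    if p is not None:
        l=np.polyfit(p[:,1],p[:,0],1);print('rail line x=',l)
E
python3 - <<'E'
from m import *
f=np.load('w1.npz');measure(f['im'],f['W'])
im,W=f['im'],f['W'];hsv=cv2.cvtColor(im,cv2.COLOR_RGB2HSV)
m=((abs(W[...,2]-.022)<.006)&(hsv[...,1]<70)&(W[...,0]<.56)&(W[...,0]>.38)).astype(np.uint8)
n,L,st,_=cv2.connectedComponentsWithStats(m)
for i in range(1,n):
    if st[i,4]>60:
        p=W[L==i];print(st[i,4],cv2.minAreaRect((p[:,:2]*1000).astype(np.float32)),np.median(p,0))
E
```

```text
fin 677 med [0.6204 0.078  0.3709] rect [629.6  32.2] [ 56.4 161.9] 28.2 lo [0.5729 0.0178 0.0849] hi [0.646  0.0925 0.4031]
red 59 med [0.6597 0.0323 0.0526] rect [646.4  31.4] [14.4 34.3] 89.5 lo [0.6357 0.0245 0.0411] hi [0.6632 0.0385 0.0569]
redtags 652 med [0.6206 0.0763 0.37  ] rect [629.5  23.3] [ 59.2 174.3] 24.2 lo [ 0.5747 -0.0579  0.0647] hi [0.6557 0.0925 0.4044]
green 2403 med [0.6097 0.0856 0.3829] rect [637.1   8.9] [ 59.6 209.8] 25.0 lo [ 0.5717 -0.0393  0.0667] hi [0.6436 0.0928 0.4048]
greenfoot 95 med [ 0.6419 -0.0401  0.0659] rect [644.8 -31.3] [ 25.1 132.6] 3.0 lo [ 0.6304 -0.0459  0.0571] hi [0.6575 0.018  0.0673]
anvil top 452 med [0.6332 0.1909 0.0617] rect [639.6  51.8] [ 34.  299.4] 2.6 lo [0.6171 0.0418 0.059 ] hi [0.6495 0.2008 0.0633]
base 5836 med [0.6244 0.0847 0.0119] rect [641.3  41.8] [ 80.3 328.8] 3.0 lo [ 0.5982 -0.1016  0.0102] hi [0.681  0.1958 0.0137]
outer 689 med [ 0.6435 -0.0583  0.0618] rect [644.4 -18.6] [ 34.  155.5] 3.2 lo [ 0.6289 -0.094   0.0585] hi [0.6628 0.0574 0.0634]
rail 973 med [0.637  0.1238 0.0299] rect [637.3 119.7] [ 17.7 119.2] 2.9 lo [0.6279 0.0637 0.0286] hi [0.6461 0.1763 0.0314]
endplate 92 med [0.6406 0.0574 0.0587] rect [634.6 129.7] [ 27.5 151.9] 4.7 lo [0.627  0.0545 0.0516] hi [0.6541 0.2049 0.06  ]
rail line x= [-0.0478  0.6429]
686 ((449.5395812988281, 185.61273193359375), (57.3702278137207, 21.864501953125), 74.39996337890625) [0.4504 0.1863 0.0218]
755 ((452.006591796875, -2.6826248168945312), (94.59353637695312, 21.8470458984375), 69.53954315185547) [ 0.4532 -0.0006  0.0218]
433 ((440.8760681152344, -189.99569702148438), (76.12338256835938, 21.559581756591797), 72.92466735839844) [ 0.4417 -0.1873  0.0218]
```

Run:
```python
from h import *
plan([0.642,0.0315,0.15],2.9)
```

```text
at [0.5601 0.0697 0.3064] yang 1.51 da -1.39 n 4 tilt [ 0.009 -0.004 -1.   ]
[[-9.9, 19.9, 39.3, np.float64(-0.35)], [-10.1, 19.8, 39.3, np.float64(-0.35)], [-10.2, 19.7, 39.3, np.float64(-0.35)], [-10.3, 19.7, 39.3, np.float64(-0.35)]]
```

Emit:
{"name": "step_arm", "arguments": {"steps": [[-10,20,39,-0.35],[-10,20,39,-0.35],[-10,20,39,-0.35],[-10,20,39,-0.35],[0,0,0,0],[0,0,0,0]]}}

```text
time: 3.35
tool_pos: [0.648, 0.0205, 0.151]
tool_rot: [0.008, 0.694, 0.72, 0.005]
contact_force: [0.0, -0.6, 0.9]
gripper_width: 0.999
```

```bash
cat > m2.py <<'E'
from m import *
def fit(im,W,pr=True):
    hsv=cv2.cvtColor(im,cv2.COLOR_RGB2HSV).astype(int);H,S,V=hsv[...,0],hsv[...,1],hsv[...,2]
    z=W[...,2];o=np.array([.6413,.0418]);a=np.radians(92.9);ex=np.array([np.cos(a),np.sin(a)]);ey=np.array([-ex[1],ex[0]])
    X=(W[...,:2]-o)@ex*1000;Y=(W[...,:2]-o)@ey*1000
    reg=(abs(X)<170)&(abs(Y)<42)
    for n,m in dict(fintop=(S>150)&(H>4)&(H<22)&(abs(z-.088)<.004),btn=(S>150)&((H<4)|(H>175))&(z<.06)&(z>.035)&(X>-30)&(Y<-10),
      green=(S>100)&(H>45)&(H<85)&(z>.06)&(z<.1),pin=(S>150)&((H<4)|(H>175))&(z<.055)&(z>.035)&(X<-60),anvil=(S>100)&(H>95)&(H<125)&(abs(z-.062)<.004),rail=(abs(z-.030)<.003)&(S<60)&(V>90),plate=(abs(z-.059)<.003)&(S<60)&(X>-40)&(X<100),tube=(abs(z-.062)<.002)&(S<60)&(X<-40)).items():
        m=m&reg
        if m.sum()>3: print(n,m.sum(),'X',np.percentile(X[m],[2,50,98]).round(1),'Y',np.percentile(Y[m],[2,50,98]).round(1),'z',np.median(z[m]).round(4))
        else: print(n,m.sum())
E
python3 - <<'E'
from m2 import *
im,d,W=look('wrist','d.png'); fit(im,W)
plan([0.642,0.0315,0.027],2.9)
E
```

```text
fintop 574 X [-59.9 -11.2   2.6] Y [-5.8 -0.1  5.7] z 0.0876
btn 185 X [-19.3 -10.3  -3.9] Y [-21.8 -17.2 -13.5] z 0.0526
green 345 X [-88.2 -81.4 -77.1] Y [-12.6  -0.5  12.4] z 0.0662
pin 14 X [-120.9 -117.6 -114.3] Y [-19.6 -19.3 -18.3] z 0.0487
anvil 23 X [-141.   -25.     0.2] Y [-14.3  -7.8  12.2] z 0.0584
rail 2900 X [ 20.6  83.3 135.1] Y [-8.4 -0.   8.4] z 0.0299
plate 787 X [-39.3   7.6  17.8] Y [-13.2  -0.5  13.1] z 0.0581
tube 1739 X [-138.5 -106.5  -50.2] Y [-16.6  -1.   16.5] z 0.0618
at [0.6474 0.0205 0.1506] yang 2.18 da -0.72 n 3 tilt [ 0.017 -0.004 -1.   ]
[[3.9, -2.3, 41.1, np.float64(-0.24)], [4.0, -2.3, 41.1, np.float64(-0.24)], [4.0, -2.3, 41.1, np.float64(-0.24)]]
```

View pics/d.png

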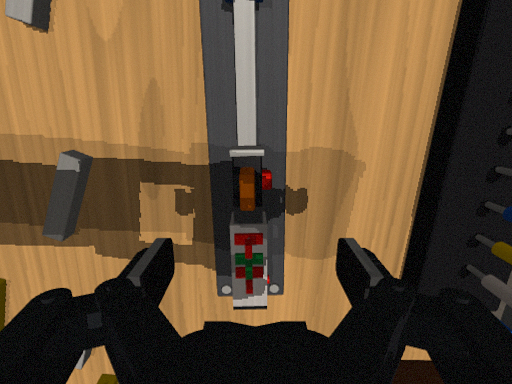

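The fin is centred at (247,188) with the button at (266,180) on its far side and the pin in the first hole, and depth gives the fin on the axis (Y≈0) and the button at X≈-11.5 mm. Next I descend to pinch it.

Emit:
{"name": "step_arm", "arguments": {"steps": [[3,-2,41,-0.2],[3,-2,41,-0.2],[3,-2,30,-0.2],[0,0,0,0]]}}

```text
time: 3.8
tool_pos: [0.6492, 0.0271, 0.0487]
tool_rot: [0.015, 0.69, 0.723, 0.011]
contact_force: [-0.4, 0.2, -0.3]
gripper_width: 0.999
```

Run:
```python
from m2 import *
plan([0.6424,0.0303,0.027],2.9)
```

```text
at [0.6492 0.0271 0.0487] yang 2.66 da -0.24 n 1 tilt [ 0.037 -0.006 -0.999]
[[3.7, -7.4, 21.5, np.float64(-0.24)]]
```

Emit:
{"name": "step_arm", "arguments": {"steps": [[0,-1,-45,0],[0,-1,-45,0],[0,0,0,0],[0,0,0,0]]}}

```text
time: 4.2
tool_pos: [0.6462, 0.0271, 0.1534]
tool_rot: [0.02, 0.691, 0.723, 0.015]
contact_force: [0.5, 0.2, 0.1]
gripper_width: 1.0
```

Run:
```python
from m2 import *
plan([0.6424,0.0303,0.12],2.9)
```

```text
at [0.6462 0.0271 0.1534] yang 2.64 da -0.26 n 1 tilt [ 0.049 -0.007 -0.999]
[[3.7, -5.3, 33.2, np.float64(-0.26)]]
```

Emit:
{"name": "step_arm", "arguments": {"steps": [[0,-1,10,0],[0,-1,10,0],[0,-1,10,0],[0,-1,10,0]]}}

```text
time: 4.6
tool_pos: [0.6455, 0.0263, 0.1142]
tool_rot: [0.023, 0.691, 0.723, 0.017]
contact_force: [-0.6, -0.1, -0.1]
gripper_width: 1.001
```

Run:
```python
from m2 import *
plan([0.6424,0.0303,0.12],2.9);print(state()['joint_pos'])
```

```text
at [0.6455 0.0263 0.1142] yang 2.62 da -0.28 n 1 tilt [ 0.055 -0.007 -0.998]
[[4.1, -2.6, -6.0, np.float64(-0.28)]]
[-0.073   0.1624  1.6974 -0.0034  1.2259 -0.1174]
```

Emit:
{"name": "step_arm", "arguments": {"steps": [[0,0,0,0],[0,0,0,0],[0,0,0,0],[0,0,0,0]]}}

```text
time: 5.0
tool_pos: [0.6421, 0.0264, 0.1075]
tool_rot: [0.019, 0.691, 0.723, 0.013]
contact_force: [-0.6, 0.1, -0.3]
gripper_width: 1.0
```

Run:
```python
from m2 import *
plan([0.6424,0.0303,0.12],2.9);print(state()['joint_pos'])
```

```text
at [0.6421 0.0264 0.1075] yang 2.61 da -0.29 n 1 tilt [ 0.045 -0.007 -0.999]
[[3.7, 1.1, -12.5, np.float64(-0.29)]]
[-0.0732  0.1681  1.7027 -0.0034  1.2254 -0.1175]
```

Emit:
{"name": "step_arm", "arguments": {"steps": [[2,0,20,0],[2,0,20,0],[0,0,0,0],[0,0,0,0],[0,0,0,0]]}}

```text
time: 5.5
tool_pos: [0.6467, 0.03, 0.071]
tool_rot: [0.021, 0.691, 0.723, 0.015]
contact_force: [-0.6, 0.5, 0.6]
gripper_width: 1.002
```

Run:
```python
from m2 import *
plan([0.6424,0.0303,0.027],2.9)
```

```text
at [0.6467 0.03   0.071 ] yang 2.62 da -0.28 n 1 tilt [ 0.052 -0.007 -0.999]
[[0.9, -6.6, 43.7, np.float64(-0.28)]]
```

Emit:
{"name": "step_arm", "arguments": {"steps": [[0,-1,5,0],[0,-1,5,0],[0,-1,5,0],[0,-1,5,0],[0,-1,5,0],[0,0,3,0],[0,0,2,0],[0,0,0,0]]}}

```text
time: 6.3
tool_pos: [0.6445, 0.0292, 0.0409]
tool_rot: [0.023, 0.691, 0.723, 0.017]
contact_force: [-0.5, -0.3, -0.7]
gripper_width: 1.001
```

Run:
```python
from m2 import *
plan([0.6424,0.0303,0.027],2.9)
```

```text
at [0.6445 0.0292 0.0409] yang 2.61 da -0.29 n 1 tilt [ 0.056 -0.007 -0.998]
[[1.3, -2.8, 13.8, np.float64(-0.29)]]
```

Emit:
{"name": "step_arm", "arguments": {"steps": [[0.3,-0.5,4,0],[0.3,-0.5,4,0],[0.3,-0.5,4,0],[0,-0.5,2,0],[0,0,0,0],[0,0,0,0]]}}

```text
time: 6.9
tool_pos: [0.6434, 0.03, 0.0257]
tool_rot: [0.023, 0.691, 0.723, 0.017]
contact_force: [0.3, 0.2, -0.3]
gripper_width: 1.002
```

Run:
```python
from m2 import *
plan([0.6435,0.0303,0.027],2.9)
```

```text
at [0.6434 0.03   0.0257] yang 2.61 da -0.29 n 1 tilt [ 0.056 -0.007 -0.998]
[[0.3, 0.2, -1.3, np.float64(-0.29)]]
```

Emit:
{"name": "step_arm", "arguments": {"claw": 28, "steps": [[0,0,0,0],[0,0,0,0],[0,0,0,0],[0,0,0,0],[0,0,0,0],[0,0,0,0]]}}

```text
time: 7.5
tool_pos: [0.6436, 0.0301, 0.028]
tool_rot: [0.022, 0.69, 0.723, 0.016]
contact_force: [4.9, 0.1, -1.4]
gripper_width: 0.292
```

Run:
```python
from m2 import *
plan([0.6435,0.0303,0.027],2.9);s=state();print(s['contact_force'],s['gripper_width'])
im,d,W=look('wrist','e.png'); fit(im,W)
```

```text
at [0.6436 0.0301 0.028 ] yang 2.67 da -0.23 n 1 tilt [ 0.055 -0.008 -0.998]
[[0.2, -0.1, 1.0, np.float64(-0.23)]]
[ 4.8711  0.0779 -1.4217] 0.29200981407173987
fintop 1518 X [-13.8  -4.1   3.2] Y [-5.7  0.2  5.8] z 0.0876
btn 6 X [-29.4 -10.9  -0.3] Y [-21.  -12.4 -11.1] z 0.0568
green 567 X [-21.1   0.3   6.3] Y [-41.   14.8  41.3] z 0.0835
pin 0
anvil 116 X [-31.2  -0.6  11.7] Y [-20.9   6.4  14.9] z 0.0583
rail 6952 X [ 22.5  69.5 105.4] Y [-8.5 -0.1  8.5] z 0.0298
plate 1971 X [-38.5  11.5  18.1] Y [-17.4   2.9  17.6] z 0.0583
tube 0
```

Emit:
{"name": "step_arm", "arguments": {"steps": [[5,0,0,0],[5,0,0,0],[5,0,0,0],[5,0,0,0],[4,0,0,0],[3,0,0,0],[0,0,0,0],[0,0,0,0]]}}

```text
time: 8.35
tool_pos: [0.6421, 0.0576, 0.0279]
tool_rot: [0.023, 0.69, 0.723, 0.014]
contact_force: [1.0, -3.0, 2.1]
gripper_width: 0.299
```

Run:
```python
from m2 import *
plan([0.6435,0.0303,0.027],2.9);s=state();print(s['contact_force'],s['gripper_width'])
im,d,W=look('wrist','e.png'); fit(im,W)
```

```text
at [0.6421 0.0576 0.0279] yang 2.67 da -0.23 n 1 tilt [ 0.053 -0.011 -0.999]
[[-27.3, 0.0, 1.3, np.float64(-0.23)]]
[ 0.9862 -3.0391  2.1175] 0.2986626270781155
fintop 1497 X [13.8 23.6 30.8] Y [-5.7  0.1  5.8] z 0.0875
btn 12 X [-5.1 18.9 37.3] Y [-13.7 -11.  -10.2] z 0.0576
green 636 X [ 6.8 28.  34.1] Y [-40.8 -11.7  41.3] z 0.0834
pin 0
anvil 124 X [-3.8 24.9 39.1] Y [-18.8  -3.1  14.5] z 0.0584
rail 6922 X [ 50.6  97.5 132.7] Y [-8.4 -0.1  8.5] z 0.0298
plate 2002 X [-11.   38.7  45.7] Y [-17.    2.8  17.6] z 0.0583
tube 0
```

Emit:
{"name": "step_arm", "arguments": {"claw": 70, "steps": [[0,0,0,0],[0,0,0,0],[0,0,0,0],[0,0,0,0],[0,0,0,0]]}}

```text
time: 8.9
tool_pos: [0.6424, 0.0593, 0.0269]
tool_rot: [0.023, 0.691, 0.723, 0.017]
contact_force: [0.7, 0.6, 0.8]
gripper_width: 0.699
```

Emit:
{"name": "step_arm", "arguments": {"steps": [[0,0,-8,0],[0,0,-8,0],[0,0,-8,0],[0,0,-6,0],[0,0,-3,0],[0,0,0,0],[0,0,0,0],[0,0,0,0]]}}

```text
time: 9.7
tool_pos: [0.6411, 0.0597, 0.0642]
tool_rot: [0.024, 0.691, 0.723, 0.018]
contact_force: [0.5, 0.4, -0.2]
gripper_width: 0.701
```

Run:
```python
from m2 import *
plan([0.6415,0.0576,0.063],2.9);s=state();print(s['contact_force'],s['gripper_width'])
im,d,W=look('wrist','e.png'); fit(im,W)
```

```text
at [0.6411 0.0597 0.0642] yang 2.6 da -0.3 n 1 tilt [ 0.059 -0.007 -0.998]
[[-2.1, 0.2, 1.3, np.float64(-0.3)]]
[ 0.4943  0.4283 -0.1668] 0.7006286975245265
fintop 1317 X [ 2.4 17.8 30.6] Y [-5.5  0.1  5.8] z 0.0876
btn 93 X [ 9.7 18.1 27.6] Y [-16.  -14.6 -11.7] z 0.0524
green 148 X [ 9.1 23.1 29.3] Y [-40.6  30.3  41.2] z 0.0893
pin 0
anvil 74 X [-11.   27.7  38.7] Y [-11.4   5.8  11.7] z 0.0583
rail 4589 X [ 47.7  97.1 135.9] Y [-8.4  0.   8.5] z 0.0298
plate 2285 X [-38.9 -13.7  45.5] Y [-13.1   2.   13.1] z 0.0581
tube 0
```

Emit:
{"name": "step_arm", "arguments": {"claw": 5, "steps": [[0,0,0,0],[0,0,0,0],[0,0,0,0],[0,0,0,0],[0,0,0,0],[0,0,0,0],[0,0,0,0]]}}

```text
time: 10.45
tool_pos: [0.6418, 0.0598, 0.0633]
tool_rot: [0.023, 0.69, 0.723, 0.018]
contact_force: [3.5, 0.8, 0.3]
gripper_width: 0.133
```

Emit:
{"name": "step_arm", "arguments": {"steps": [[2,0,0,0],[2,0,0,0],[2,0,0,0],[0,0,0,0]]}}

```text
time: 10.85
tool_pos: [0.6417, 0.06, 0.0633]
tool_rot: [0.027, 0.691, 0.722, 0.013]
contact_force: [2.8, 2.9, 0.4]
gripper_width: 0.132
```

```bash
cat > chk.py <<'E'
from m2 import *
plan([0.6415,0.0576,0.063],2.9);s=state();print(s['contact_force'],s['gripper_width'])
im,d,W=look('wrist','e.png'); fit(im,W)
E
python3 chk.py
```

```text
at [0.6417 0.06   0.0633] yang 2.59 da -0.31 n 1 tilt [ 0.058 -0.018 -0.998]
[[-2.4, -0.4, 0.4, np.float64(-0.31)]]
[2.8497 2.8541 0.3648] 0.13239058165837986
fintop 1284 X [ 2.7 18.5 31. ] Y [-5.   0.4  5.9] z 0.0877
btn 29 X [20.2 23.5 37. ] Y [-16.1 -14.7 -10. ] z 0.0511
green 85 X [13.2 25.6 30.1] Y [-18.2   6.7  19.2] z 0.0878
pin 0
anvil 37 X [-21.2  33.8  39.8] Y [-10.1   2.   10.8] z 0.0583
rail 4611 X [ 49.5  98.1 135.8] Y [-8.4 -0.1  8.5] z 0.0298
plate 1533 X [-39.2  29.6  46. ] Y [-13.2   0.2  13.5] z 0.0582
tube 0
```

Emit:
{"name": "step_arm", "arguments": {"steps": [[4,0,0,0],[4,0,0,0],[4,0,0,0],[4,0,0,0]]}}

```text
time: 11.3
tool_pos: [0.6413, 0.0691, 0.0633]
tool_rot: [0.031, 0.691, 0.722, 0.008]
contact_force: [2.8, -6.5, 1.0]
gripper_width: 0.135
```

```bash
python3 chk.py
```

```text
at [0.6413 0.0691 0.0633] yang 2.5 da -0.4 n 1 tilt [ 0.057 -0.031 -0.998]
[[-11.4, -0.3, 0.7, np.float64(-0.4)]]
[ 2.8268 -6.4654  1.0212] 0.13495787434904746
fintop 1277 X [11.9 27.7 40.2] Y [-5.   0.4  5.8] z 0.0877
btn 132 X [25.5 32.3 35.6] Y [-18.9 -16.7 -13.2] z 0.0516
green 88 X [22.8 34.9 39.5] Y [-18.1  -5.4  19.2] z 0.0867
pin 0
anvil 1365 X [ 47.3 142.4 145.7] Y [-15.8  -0.1  15.9] z 0.0615
rail 3933 X [ 61.7 103.4 136.1] Y [-8.4 -0.1  8.4] z 0.0298
plate 1711 X [-36.  -14.9  55.2] Y [-12.8  -0.3  13.1] z 0.0582
tube 0
```

Emit:
{"name": "step_arm", "arguments": {"steps": [[4,0,0,0],[4,0,0,0],[4,0,0,0]]}}

```text
time: 11.65
tool_pos: [0.6412, 0.0714, 0.0633]
tool_rot: [0.038, 0.691, 0.721, 0.001]
contact_force: [3.2, -16.4, 0.5]
gripper_width: 0.129
```

```bash
python3 chk.py
```

```text
at [0.6412 0.0714 0.0633] yang 2.52 da -0.38 n 1 tilt [ 0.056 -0.051 -0.997]
[[-13.8, -0.3, 1.0, np.float64(-0.38)]]
[  3.2471 -16.3955   0.4864] 0.1288808044455151
fintop 1262 X [14.8 30.6 43. ] Y [-5.1  0.3  5.8] z 0.0877
btn 222 X [27.8 34.8 36.5] Y [-21.3 -18.  -13.9] z 0.052
green 78 X [28.3 37.7 42.4] Y [-18.3   6.6  19. ] z 0.086
pin 0
anvil 1699 X [139.7 143.4 147.5] Y [-15.7   0.3  16. ] z 0.0616
rail 3649 X [ 69.4 106.3 136.2] Y [-8.7 -0.1  8.5] z 0.0298
plate 1778 X [-34.8 -12.6  58. ] Y [-12.8  -0.4  13. ] z 0.0582
tube 0
```

Locked: 16 N of pull holds and the button now stands out (-21.3 mm). While I'm still gripping the fixed fin, I'll use its resistance to take out the tool tilt that has built up.

Emit:
{"name": "step_arm", "arguments": {"steps": [[-3,3,0,0],[-3,3,0,0],[-3,3,0,0],[-3,3,0,0]]}}

```text
time: 12.1
tool_pos: [0.6411, 0.0686, 0.0631]
tool_rot: [0.02, 0.691, 0.722, -0.005]
contact_force: [-10.6, 6.3, 8.9]
gripper_width: 0.128
```

```bash
python3 chk.py
```

```text
at [0.6411 0.0686 0.0631] yang 2.55 da -0.35 n 1 tilt [ 0.022 -0.035 -0.999]
[[-11.0, -0.1, 0.5, np.float64(-0.35)]]
[-10.6109   6.3402   8.9248] 0.1275837814296243
fintop 1259 X [12.  27.9 40.2] Y [-5.5 -0.2  5.3] z 0.0877
btn 246 X [25.2 32.1 33.5] Y [-21.8 -18.  -13.8] z 0.0519
green 76 X [22.  34.4 39.1] Y [-18.5  -5.8  17.8] z 0.087
pin 0
anvil 1260 X [ 45.8 142.1 145.2] Y [-15.9   0.3  15.8] z 0.0615
rail 3797 X [ 65.8 104.5 136. ] Y [-8.5 -0.1  8.5] z 0.0298
plate 1769 X [-36.2 -14.   55.2] Y [-12.8   0.1  13.2] z 0.0582
tube 0
```

Works well: the tilt shrinks and the button stays out. A few more rows.

Emit:
{"name": "step_arm", "arguments": {"steps": [[-3,3,0,0],[-3,3,0,0],[-3,0,0,0],[-3,0,0,0]]}}

```text
time: 12.55
tool_pos: [0.6406, 0.0688, 0.0632]
tool_rot: [0.009, 0.689, 0.725, -0.004]
contact_force: [1.3, 7.7, -0.6]
gripper_width: 0.126
```

```bash
python3 chk.py
```

```text
at [0.6406 0.0688 0.0632] yang 2.86 da -0.04 n 1 tilt [ 0.007 -0.017 -1.   ]
[[-11.2, 0.3, 0.4, np.float64(-0.04)]]
[ 1.31    7.7253 -0.5783] 0.12648274975787507
fintop 1275 X [12.  27.7 40.2] Y [-5.4 -0.2  5.3] z 0.0877
btn 239 X [25.5 31.8 33.6] Y [-21.9 -17.9 -13.8] z 0.0518
green 62 X [24.9 34.3 38.5] Y [-18.6   5.5  18.4] z 0.0854
pin 0
anvil 1398 X [ 47.1 142.6 146.1] Y [-15.9   0.   15.8] z 0.0615
rail 3853 X [ 63.  103.1 136.1] Y [-8.5 -0.1  8.4] z 0.0298
plate 1777 X [-35.  -13.3  55.2] Y [-12.8   0.7  12.9] z 0.0582
tube 0
```

Emit:
{"name": "step_arm", "arguments": {"claw": 70, "steps": [[0,0,0,0],[0,0,0,0],[0,0,0,0],[0,0,0,0]]}}

```text
time: 13.0
tool_pos: [0.6401, 0.0705, 0.0627]
tool_rot: [0.009, 0.688, 0.725, -0.003]
contact_force: [-0.6, -0.7, -0.2]
gripper_width: 0.698
```

Emit:
{"name": "step_arm", "arguments": {"steps": [[0,0,-20,0],[0,0,-30,0],[0,0,-30,0],[0,0,-20,0],[0,0,-10,0],[0,0,0,0]]}}

```text
time: 13.6
tool_pos: [0.6382, 0.071, 0.1745]
tool_rot: [0.007, 0.689, 0.725, -0.005]
contact_force: [0.6, 0.1, 0.2]
gripper_width: 0.702
```

```bash
python3 chk.py
python3 - <<'E'
from m2 import *
plan([0.441,-0.15,0.18],-17.1,lin=32)
E
```

```text
at [0.6382 0.071  0.1745] yang 2.86 da -0.04 n 3 tilt [ 0.004 -0.017 -1.   ]
[[-3.9, 0.7, 37.2, np.float64(-0.01)], [-3.9, 0.7, 37.2, np.float64(-0.01)], [-3.9, 0.7, 37.2, np.float64(-0.01)]]
[0.5582 0.111  0.1781] 0.7024825687690338
fintop 463 X [-68.5  26.   40. ] Y [-5.6  0.5  5.9] z 0.0876
btn 145 X [18.1 27.4 33.3] Y [-21.8 -17.5 -13.5] z 0.0527
green 252 X [-88.  -81.5 -77.2] Y [-12.5  -0.5  12. ] z 0.0662
pin 7 X [-83.7 -79.5 -77.6] Y [-19.1 -18.9 -18.9] z 0.049
anvil 1095 X [ 28.5 149.2 158.9] Y [-15.9   0.5  16.1] z 0.0617
rail 1515 X [ 56.8  99.6 136.1] Y [-8.5  0.2  8.3] z 0.0299
plate 1278 X [-38.7 -11.1  54.8] Y [-12.9   0.3  12.7] z 0.0582
tube 1153 X [-134.4  -97.8  -50.1] Y [-16.6   1.4  16.5] z 0.0619
at [0.6378 0.071  0.1734] yang 2.86 da 19.96 n 10 tilt [ 0.003 -0.017 -1.   ]
[[-21.1, -20.8, -0.3, np.float64(2.0)], [-21.8, -20.0, -0.3, np.float64(2.0)], [-22.5, -19.2, -0.3, np.float64(2.0)], [-23.1, -18.4, -0.3, np.float64(2.0)], [-23.8, -17.6, -0.3, np.float64(2.0)], [-24.4, -16.8, -0.3, np.float64(2.0)], [-24.9, -15.9, -0.3, np.float64(2.0)], [-25.5, -15.0, -0.3, np.float64(2.0)], [-26.0, -14.2, -0.3, np.float64(2.0)], [-26.5, -13.2, -0.3, np.float64(2.0)]]
```

View pics/e.png

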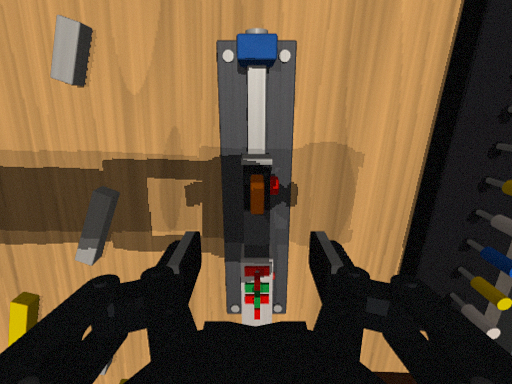

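Green tag at (258,287), the pin is out beneath it (X -79.5 against the tag at -82) and the button is out at (274,185). The gap is about 84.5 mm, so the 76 mm bar fits. Now to the bar.

Emit:
{"name": "step_arm", "arguments": {"steps": [[-21,-21,0,2],[-22,-20,0,2],[-22,-19,0,2],[-23,-18,0,2],[-24,-18,0,2],[-24,-17,0,2],[-25,-16,0,2],[-25,-15,0,2]]}}

```text
time: 14.45
tool_pos: [0.4685, -0.1068, 0.1613]
tool_rot: [-0.001, 0.785, 0.619, -0.011]
contact_force: [-0.5, -0.6, 0.5]
gripper_width: 0.701
```

Emit:
{"name": "step_arm", "arguments": {"claw": 60, "steps": [[-20,-12,0,2],[-14,-6,0,1],[-6,-2,0,0],[0,0,0,0],[0,0,0,0]]}}

```text
time: 14.95
tool_pos: [0.4322, -0.1418, 0.1545]
tool_rot: [-0.006, 0.803, 0.596, -0.014]
contact_force: [0.4, -0.1, 0.2]
gripper_width: 0.598
```

```bash
cat > bar.py <<'E'
from m2 import *
im,d,W=look('wrist','f.png')
hsv=cv2.cvtColor(im,cv2.COLOR_RGB2HSV)
m=((abs(W[...,2]-.022)<.003)&(hsv[...,1]<80)&(W[...,0]<.56)&(W[...,0]>.38)&(W[...,1]<-.1)).astype(np.uint8)
n,L,st,_=cv2.connectedComponentsWithStats(m)
for i in range(1,n):
    if st[i,4]>60:
        p=W[L==i];print(st[i,4],cv2.minAreaRect((p[:,:2]*1000).astype(np.float32)),np.median(p,0))
plan([0.441,-0.19,0.12],-17.1,n=3)
E
python3 bar.py
```

```text
1336 ((440.86431884765625, -190.20040893554688), (75.83065032958984, 21.86259651184082), 73.89962768554688) [ 0.4411 -0.1873  0.0218]
at [ 0.4323 -0.1417  0.1544] yang -16.87 da 0.23 n 3 tilt [-0.03  -0.008 -1.   ]
[[-14.4, 7.8, 11.5, np.float64(0.08)], [-14.4, 7.8, 11.5, np.float64(0.08)], [-14.4, 7.8, 11.5, np.float64(0.08)]]
```

View pics/f.png

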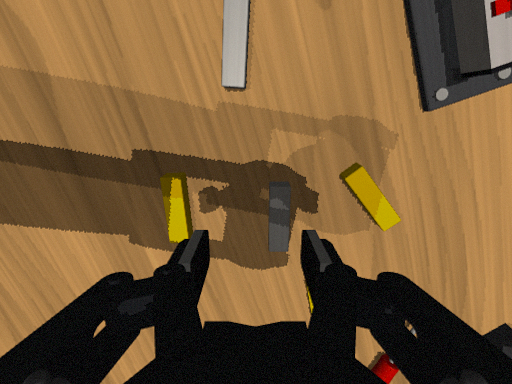

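Only one grey bar is near, at (279,216), measuring 75.8 x 21.9 mm. That's bar_mid; the yellow ones are clear of the fingers.

Emit:
{"name": "step_arm", "arguments": {"steps": [[-12,7,20,0],[-12,7,20,0],[-12,6,20,0],[-6,2,15,0],[0,0,8,0],[0,0,0,0],[0,0,0,0]]}}

```text
time: 15.7
tool_pos: [0.4438, -0.1868, 0.0698]
tool_rot: [-0.005, 0.8, 0.6, -0.013]
contact_force: [0.2, -0.5, 0.7]
gripper_width: 0.601
```

Run:
```python
from m2 import *
plan([0.441,-0.1902,0.006],-16.5,n=6)
```

```text
at [ 0.4438 -0.1868  0.0698] yang -16.33 da 0.17 n 6 tilt [-0.027 -0.008 -1.   ]
[[-0.5, -0.0, 10.6, np.float64(0.03)], [-0.5, -0.0, 10.6, np.float64(0.03)], [-0.5, -0.0, 10.6, np.float64(0.03)], [-0.5, -0.0, 10.6, np.float64(0.03)], [-0.5, -0.0, 10.6, np.float64(0.03)], [-0.5, -0.0, 10.6, np.float64(0.03)]]
```

Emit:
{"name": "step_arm", "arguments": {"steps": [[-0.5,-0.3,12,0],[-0.5,-0.3,12,0],[-0.5,0,12,0],[-0.5,0,8,0],[-0.5,0,4,0],[0,0,2,0],[0,0,0,0],[0,0,0,0]]}}

```text
time: 16.5
tool_pos: [0.4423, -0.1892, 0.0172]
tool_rot: [-0.004, 0.8, 0.6, -0.012]
contact_force: [0.1, 0.4, 0.8]
gripper_width: 0.602
```

Run:
```python
from m2 import *
plan([0.441,-0.1902,0.006],-16.5,n=3)
```

```text
at [ 0.4423 -0.1892  0.0172] yang -16.24 da 0.26 n 3 tilt [-0.024 -0.009 -1.   ]
[[-0.4, -0.2, 3.8, np.float64(0.09)], [-0.4, -0.2, 3.8, np.float64(0.09)], [-0.4, -0.2, 3.8, np.float64(0.09)]]
```

Emit:
{"name": "step_arm", "arguments": {"steps": [[-0.4,-0.4,4,0.1],[-0.4,-0.4,4,0.1],[0,0,3,0],[0,0,1,0],[0,0,0,0]]}}

```text
time: 17.0
tool_pos: [0.4417, -0.1905, 0.0053]
tool_rot: [-0.002, 0.801, 0.599, -0.012]
contact_force: [-0.2, -0.5, 0.3]
gripper_width: 0.597
```

Emit:
{"name": "step_arm", "arguments": {"claw": 10, "steps": [[0,0,0,0],[0,0,0,0],[0,0,0,0],[0,0,0,0],[0,0,0,0]]}}

```text
time: 17.5
tool_pos: [0.442, -0.1906, 0.0057]
tool_rot: [-0.002, 0.801, 0.599, -0.012]
contact_force: [0.5, -0.1, -0.5]
gripper_width: 0.239
```

Run:
```python
from m2 import *
plan([0.441,-0.1902,0.006],-16.5,n=3);s=state();print(s['contact_force'],s['gripper_width'])
```

```text
at [ 0.442  -0.1906  0.0057] yang -16.46 da 0.04 n 3 tilt [-0.021 -0.011 -1.   ]
[[0.0, -0.3, -0.1, np.float64(0.01)], [0.0, -0.3, -0.1, np.float64(0.01)], [0.0, -0.3, -0.1, np.float64(0.01)]]
[ 0.4918 -0.1015 -0.457 ] 0.23873902346886022
```

Emit:
{"name": "step_arm", "arguments": {"steps": [[0,0,-15,0],[0,0,-30,0],[0,0,-35,0],[0,0,-35,0],[0,0,-20,0],[0,0,-8,0],[0,0,0,0]]}}

```text
time: 18.2
tool_pos: [0.4417, -0.1869, 0.1489]
tool_rot: [-0.007, 0.801, 0.599, -0.014]
contact_force: [0.2, 1.1, -2.2]
gripper_width: 0.239
```

Run:
```python
from m2 import *
plan([0.6364,0.139,0.17],2.9,lin=32);s=state();print(s['contact_force'],s['gripper_width'])
```

```text
at [ 0.4417 -0.1869  0.1489] yang -16.46 da -19.36 n 12 tilt [-0.03  -0.005 -1.   ]
[[30.6, 7.8, -2.4, np.float64(-1.61)], [30.4, 8.7, -2.4, np.float64(-1.61)], [30.1, 9.5, -2.4, np.float64(-1.61)], [29.8, 10.4, -2.4, np.float64(-1.61)], [29.5, 11.2, -2.4, np.float64(-1.61)], [29.2, 12.0, -2.4, np.float64(-1.61)], [28.9, 12.8, -2.4, np.float64(-1.61)], [28.5, 13.7, -2.4, np.float64(-1.61)], [28.1, 14.5, -2.4, np.float64(-1.61)], [27.7, 15.2, -2.4, np.float64(-1.61)], [27.2, 16.0, -2.4, np.float64(-1.61)], [26.8, 16.8, -2.4, np.float64(-1.61)]]
[ 0.2213  1.1038 -2.1745] 0.23902094621752934
```

Emit:
{"name": "step_arm", "arguments": {"steps": [[20,6,-5,-1],[30,9,-4,-1.6],[30,9,-3,-1.6],[30,10,-3,-1.6],[29,11,-3,-1.6],[29,12,-3,-1.6],[29,13,-3,-1.6],[29,14,-3,-1.6]]}}

```text
time: 19.0
tool_pos: [0.5635, 0.0256, 0.1534]
tool_rot: [-0.019, 0.732, 0.68, -0.02]
contact_force: [0.2, 0.3, -2.0]
gripper_width: 0.244
```

Run:
```python
from m2 import *
plan([0.6364,0.139,0.17],2.9,lin=26)
```

```text
at [0.5635 0.0256 0.1534] yang -4.21 da -7.11 n 6 tilt [-0.055  0.    -0.998]
[[19.7, 10.6, -3.4, np.float64(-1.19)], [19.5, 11.0, -3.4, np.float64(-1.19)], [19.3, 11.4, -3.4, np.float64(-1.19)], [19.0, 11.8, -3.4, np.float64(-1.19)], [18.8, 12.2, -3.4, np.float64(-1.19)], [18.5, 12.5, -3.4, np.float64(-1.19)]]
```

Emit:
{"name": "step_arm", "arguments": {"steps": [[19,11,-6,-1.3],[19,11,-5,-1.3],[19,11,-4,-1.3],[18,11,-3,-1.3],[12,7,0,-1],[5,3,0,0],[0,0,0,0],[0,0,0,0]]}}

```text
time: 19.8
tool_pos: [0.6156, 0.1229, 0.1497]
tool_rot: [-0.029, 0.691, 0.722, -0.029]
contact_force: [-0.1, -0.2, -0.7]
gripper_width: 0.242
```

Run:
```python
from m2 import *
plan([0.6364,0.139,0.1],2.9,lin=26)
im,d,W=look('wrist','g.png'); fit(im,W)
```

```text
at [0.6156 0.1229 0.1497] yang 2.52 da -0.38 n 3 tilt [-0.082 -0.001 -0.997]
[[5.0, 8.5, 15.9, np.float64(-0.13)], [5.0, 8.5, 15.9, np.float64(-0.13)], [5.0, 8.5, 15.9, np.float64(-0.13)]]
fintop 0
btn 122 X [20.2 31.2 33.8] Y [-21.7 -18.8 -14.2] z 0.0521
green 0
pin 0
anvil 1083 X [140.2 150.3 159.6] Y [-15.8  -0.1  16.3] z 0.0617
rail 766 X [ 99.8 119.1 136.6] Y [-8.4 -0.3  8.6] z 0.0298
plate 283 X [-39.1  50.6  55.5] Y [-13.7   1.1  10. ] z 0.0583
tube 28 X [-52.4 -50.2 -49. ] Y [ 3.  12.5 16.6] z 0.061
```

View pics/g.png

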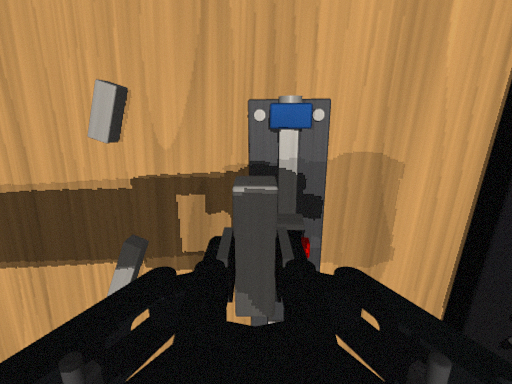

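The bar is held lengthwise at (256,250), the gap is open ahead of it, and it still needs to shift about 20 mm outward. Next I centre over the gap and begin the descent.

Emit:
{"name": "step_arm", "arguments": {"steps": [[5,6,6,-0.2],[5,8,10,-0.2],[4,7,12,0],[2,3,12,0],[0,0,6,0],[0,0,0,0],[0,0,0,0]]}}

```text
time: 20.55
tool_pos: [0.6355, 0.1393, 0.0959]
tool_rot: [-0.03, 0.689, 0.723, -0.03]
contact_force: [0.2, 0.1, -1.9]
gripper_width: 0.242
```

Run:
```python
from m2 import *
plan([0.6364,0.139,0.05],2.9,n=5)
```

```text
at [0.6355 0.1393 0.0959] yang 2.8 da -0.1 n 5 tilt [-0.084 -0.002 -0.996]
[[-0.1, 1.0, 9.1, np.float64(-0.02)], [-0.1, 1.0, 9.1, np.float64(-0.02)], [-0.1, 1.0, 9.1, np.float64(-0.02)], [-0.1, 1.0, 9.1, np.float64(-0.02)], [-0.1, 1.0, 9.1, np.float64(-0.02)]]
```

Emit:
{"name": "step_arm", "arguments": {"steps": [[0,1,9,0],[0,1,9,0],[0,1,9,0],[0,1,7,0],[0,0.5,4,0],[0,0,2,0],[0,0,0,0],[0,0,0,0]]}}

```text
time: 21.35
tool_pos: [0.637, 0.1393, 0.0531]
tool_rot: [-0.029, 0.689, 0.723, -0.029]
contact_force: [0.6, 0.2, -1.1]
gripper_width: 0.242
```

Run:
```python
from m2 import *
plan([0.6364,0.139,0.0375],2.9,n=3)
print(state()['contact_force'])
im,d,W=look('wrist','i.png'); fit(im,W)
z=W[...,2];m=(abs(z-.0625)<.012)&(abs(W[...,0]-.636)<.02)&(W[...,1]>.09)&(W[...,1]<.18)
p=W[m]; c=np.linalg.lstsq(np.c_[p[:,0]-.6364,p[:,1]-.139,np.ones(len(p))],p[:,2],rcond=None)[0];print('plane',c)
q=p[abs(p[:,2]-np.median(p[:,2]))<.004];print(cv2.minAreaRect((q[:,:2]*1000).astype(np.float32)),q[:,1].min(),q[:,1].max(),np.percentile(q[:,2],[5,50,95]))
```

```text
at [0.637  0.1393 0.0531] yang 2.78 da -0.12 n 3 tilt [-0.083 -0.002 -0.997]
[[-0.1, 0.2, 5.2, np.float64(-0.04)], [-0.1, 0.2, 5.2, np.float64(-0.04)], [-0.1, 0.2, 5.2, np.float64(-0.04)]]
[ 0.6304  0.1952 -1.0683]
fintop 18 X [ 88.8  95.9 106.7] Y [-14.7  -3.1   8.4] z 0.0888
btn 16 X [32.7 33.3 50. ] Y [-18.  -15.5 -13.4] z 0.0399
green 223 X [ 90.8 104.7 111.1] Y [-37.5 -13.3  22.5] z 0.092
pin 0
anvil 2755 X [140.9 150.7 159.9] Y [-16.2  -0.3  15.8] z 0.0617
rail 36 X [131.5 133.1 133.4] Y [-8.4 -0.7  8.2] z 0.0298
plate 256 X [45.2 51.  55.7] Y [-14.4  -2.2  14.5] z 0.0585
tube 0
plane [-0.0375  0.0179  0.068 ]
((638.0311279296875, 139.28262329101562), (38.76955032348633, 78.20545196533203), 16.548988342285156) 0.10029140291747309 0.17742744407188898 [0.0677 0.0692 0.0707]
```

View pics/i.png

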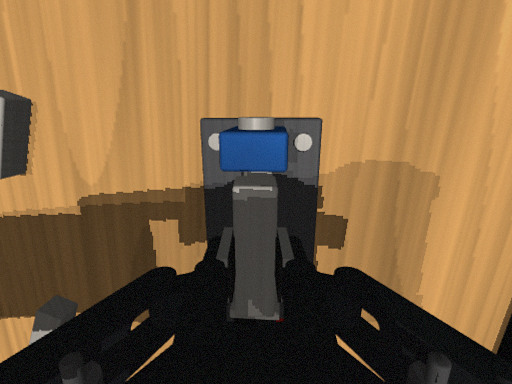

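Emit:
{"name": "step_arm", "arguments": {"steps": [[0,0.2,4,0],[0,0.2,4,0],[0,0.2,3,0],[0,0.2,2,0],[0,0.1,1,0],[0,0,0,0],[0,0,0,0]]}}

```text
time: 22.1
tool_pos: [0.6374, 0.1394, 0.0388]
tool_rot: [-0.029, 0.689, 0.723, -0.029]
contact_force: [0.2, 0.0, -1.1]
gripper_width: 0.24
```

Run:
```python
from m2 import *
plan([0.6364,0.139,0.036],2.9,n=3)
print(state()['contact_force'])
```

```text
at [0.6374 0.1394 0.0388] yang 2.78 da -0.12 n 3 tilt [-0.081 -0.002 -0.997]
[[-0.1, -0.2, 0.9, np.float64(-0.04)], [-0.1, -0.2, 0.9, np.float64(-0.04)], [-0.1, -0.2, 0.9, np.float64(-0.04)]]
[ 0.2278  0.0464 -1.1022]
```

Emit:
{"name": "step_arm", "arguments": {"steps": [[0,-0.8,1,0],[0,-0.6,1.5,0],[0,0,1.5,0],[0,0,1.5,0],[0,0,1.5,0],[0,0,1.5,0]]}}

```text
time: 22.7
tool_pos: [0.6365, 0.1395, 0.0365]
tool_rot: [-0.028, 0.689, 0.723, -0.029]
contact_force: [-2.6, -0.2, 5.8]
gripper_width: 0.241
```

Run:
```python
from m2 import *
plan([0.6364,0.139,0.036],2.9,n=3)
print(state()['contact_force'],state()['ft_torque'])
```

```text
at [0.6365 0.1395 0.0365] yang 2.76 da -0.14 n 3 tilt [-0.08  -0.002 -0.997]
[[-0.2, -0.0, 0.2, np.float64(-0.05)], [-0.2, -0.0, 0.2, np.float64(-0.05)], [-0.2, -0.0, 0.2, np.float64(-0.05)]]
[-2.6436 -0.2474  5.8313] [-0.2269  0.4868 -0.1366]
```

Emit:
{"name": "step_arm", "arguments": {"steps": [[0,0,3,0],[0,0,3,0],[0,0,3,0],[0,0,3,0]]}}

```text
time: 23.1
tool_pos: [0.6381, 0.1397, 0.0361]
tool_rot: [-0.027, 0.689, 0.723, -0.029]
contact_force: [-5.0, 0.2, 10.8]
gripper_width: 0.247
```

Run:
```python
from m2 import *
plan([0.6364,0.139,0.036],2.9,n=3)
print(state()['contact_force'],state()['ft_torque'])
```

```text
at [0.6381 0.1397 0.0361] yang 2.77 da -0.13 n 3 tilt [-0.078 -0.004 -0.997]
[[-0.2, -0.6, 0.1, np.float64(-0.04)], [-0.2, -0.6, 0.1, np.float64(-0.04)], [-0.2, -0.6, 0.1, np.float64(-0.04)]]
[-5.044   0.1867 10.8404] [-0.4026  0.8977 -0.0961]
```

Emit:
{"name": "step_arm", "arguments": {"steps": [[0,-1.5,-1,0],[0,-1,0,0],[0,0,0,0],[0,0,0,0]]}}

```text
time: 23.5
tool_pos: [0.6359, 0.1396, 0.0379]
tool_rot: [-0.027, 0.689, 0.723, -0.028]
contact_force: [0.6, 0.4, -1.4]
gripper_width: 0.237
```

Run:
```python
from m2 import *
plan([0.6364,0.139,0.036],2.9,n=3)
print(state()['contact_force'],state()['ft_torque'])
```

```text
at [0.6359 0.1396 0.0379] yang 2.77 da -0.13 n 3 tilt [-0.077 -0.004 -0.997]
[[-0.2, 0.2, 0.6, np.float64(-0.04)], [-0.2, 0.2, 0.6, np.float64(-0.04)], [-0.2, 0.2, 0.6, np.float64(-0.04)]]
[ 0.5944  0.4116 -1.3813] [ 0.0437 -0.0471  0.0152]
```

Emit:
{"name": "step_arm", "arguments": {"steps": [[0,0.2,1,0],[0,0.2,1,0],[0,0,0.5,0],[0,0,0,0]]}}

```text
time: 23.9
tool_pos: [0.636, 0.1397, 0.0367]
tool_rot: [-0.027, 0.689, 0.723, -0.029]
contact_force: [-0.4, -0.1, -0.3]
gripper_width: 0.242
```

Emit:
{"name": "step_arm", "arguments": {"claw": 45, "steps": [[0,0,0,0],[0,0,0,0],[0,0,0,0],[0,0,0,0]]}}

```text
time: 24.3
tool_pos: [0.6363, 0.1397, 0.036]
tool_rot: [-0.027, 0.689, 0.723, -0.028]
contact_force: [-0.3, 0.8, 0.4]
gripper_width: 0.45
```

```bash
cat > b2.py <<'E'
from m2 import *
plan([0.6364,0.139,0.15],2.9,n=6)
print(state()['contact_force'],state()['gripper_width'])
im,d,W=look('wrist','j.png'); fit(im,W)
hsv=cv2.cvtColor(im,cv2.COLOR_RGB2HSV);z=W[...,2];m=(abs(z-.052)<.004)&(hsv[...,1]<90)&(abs(W[...,0]-.6364)<.018)&(W[...,1]>.09)&(W[...,1]<.185)
p=W[m];print(len(p))
if len(p)>20:
    print(cv2.minAreaRect((p[:,:2]*1000).astype(np.float32)),np.percentile(p[:,1],[1,99]),np.percentile(p[:,2],[5,50,95]))
    print('plane',np.linalg.lstsq(np.c_[p[:,0]-.6364,p[:,1]-.139,np.ones(len(p))],p[:,2],rcond=None)[0])
E
python3 b2.py
```

```text
at [0.6363 0.1397 0.036 ] yang 2.76 da -0.14 n 6 tilt [-0.078 -0.004 -0.997]
[[-0.1, -1.5, -18.9, np.float64(-0.02)], [-0.1, -1.5, -18.9, np.float64(-0.02)], [-0.1, -1.5, -18.9, np.float64(-0.02)], [-0.1, -1.5, -18.9, np.float64(-0.02)], [-0.1, -1.5, -18.9, np.float64(-0.02)], [-0.1, -1.5, -18.9, np.float64(-0.02)]]
[-0.3311  0.8498  0.3879] 0.45000131039710883
fintop 18 X [ 93.9 109.8 111. ] Y [-40.7  24.2  39.2] z 0.0886
btn 13 X [ 88.8  98.  107.8] Y [-27.9 -19.8 -18.9] z 0.0493
green 463 X [ 89.1 105.8 111.6] Y [-41.4  19.   41.2] z 0.0881
pin 0
anvil 3596 X [140.6 150.6 159.8] Y [-16.3  -0.5  16. ] z 0.0618
rail 0
plate 20 X [87.1 93.1 99. ] Y [-20.8  -1.3  18.3] z 0.0589
tube 0
5847
((636.6372680664062, 136.76791381835938), (29.249849319458008, 82.44512939453125), 2.1226816177368164) [0.0967 0.1775] [0.0504 0.0518 0.0527]
plane [-0.001   0.0039  0.0517]
```

Emit:
{"name": "step_arm", "arguments": {"claw": 55, "steps": [[0,-0.5,-6,0],[0,-1,-12,0],[0,-1.5,-20,0],[0,-1.5,-20,0],[0,-2,-25,0],[0,-2,-25,0],[0,0,-10,0],[0,0,0,0]]}}

```text
time: 25.15
tool_pos: [0.6376, 0.1399, 0.1643]
tool_rot: [-0.026, 0.689, 0.723, -0.027]
contact_force: [0.1, -0.3, -0.2]
gripper_width: 0.549
```

Emit:
{"name": "step_arm", "arguments": {"steps": [[10,-10,-25,0],[10,-10,-25,0],[10,-10,-20,0],[0,0,0,0],[0,0,0,0]]}}

```text
time: 25.65
tool_pos: [0.6087, 0.1686, 0.2323]
tool_rot: [-0.028, 0.69, 0.723, -0.03]
contact_force: [0.4, 0.1, -0.1]
gripper_width: 0.551
```

```bash
python3 b2.py
```

```text
at [0.6087 0.1686 0.2323] yang 2.71 da -0.19 n 6 tilt [-0.082 -0.005 -0.997]
[[-5.1, 5.5, 13.3, np.float64(-0.03)], [-5.1, 5.5, 13.3, np.float64(-0.03)], [-5.1, 5.5, 13.3, np.float64(-0.03)], [-5.1, 5.5, 13.3, np.float64(-0.03)], [-5.1, 5.5, 13.3, np.float64(-0.03)], [-5.1, 5.5, 13.3, np.float64(-0.03)]]
[ 0.4478  0.0919 -0.0906] 0.5509067551804464
fintop 242 X [11.8 27.4 40.2] Y [-5.6  0.1  5.8] z 0.0878
btn 0
green 0
pin 0
anvil 543 X [ 40.  150.  159.7] Y [-16.1   0.4  16.3] z 0.0618
rail 0
plate 697 X [-38.7 -13.7  55. ] Y [-12.5   1.5  13.2] z 0.0582
tube 258 X [-77.3 -56.8 -49.9] Y [-16.6   1.9  16.4] z 0.062
1136
((635.0993041992188, 136.90182495117188), (26.51910400390625, 81.37059783935547), 2.9056618213653564) [0.0964 0.1771] [0.0504 0.0519 0.0533]
plane [ 0.0039 -0.0031  0.0519]
```

View pics/j.png

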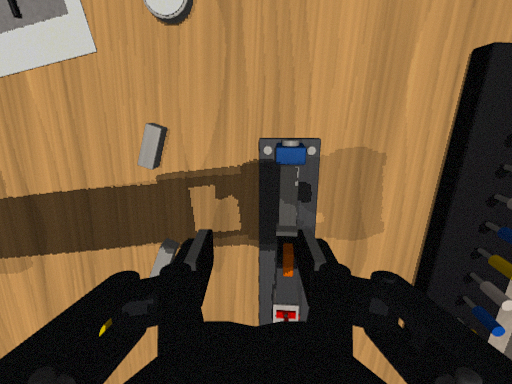

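The bar lies flat in the gap at (288,200), top at 52 mm, and the fin hasn't moved since locking (X 12 to 40). Nothing touches the gripper, so I'll hand in.

```bash
python3 -c "
from plant import *
print(job_done(),state()['time'])"
```

```text
the job is handed in; nothing more can be done
the job is handed in; nothing more can be done
```

The job is done and was handed in at about 26 s of the 54 s allowed.

- **Tube:** I pinched the red button and drew the tube about 28 mm. I then let go and pulled on the orange fin until the button snapped out at the third hole, under the green tag. It held against about 16 N of pull. The button stood about 9 mm off the head, and the pin showed about 2.5 mm from the tag's middle.
- **Bar:** The gap measured about 84.5 mm, so I laid the 76 mm grey bar on the rail. The last depth check put its top at 52 mm and level to within about 0.4% slope. I judged about 4 to 5 mm of clearance at each end, from a look just before lowering.
- **Other things:** I went nowhere near the dial gauge, ring, screwdriver, V-block or yellow bars, though I took no picture of them all afterwards.

**What didn't go cleanly:**
- The tool drifted up to about 5° off vertical. I levelled it once by pushing gently against the locked fin. The bar was about 3° rolled when it touched the rail and settled flat when I let go.
- In the last picture the gripper hid the button and pin. The lock there is judged only from the fin not having moved.

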